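# Click the length stop into its middle groove and lock it

### The job

On the strap-cutting gauge, push the sliding stop to the left along its rail, through the first groove of the index rod, until its spring pin drops into the middle one of the three grooves, without running past it. Then press the round black lock cap on top of the stop fully down and take the hand away. Only push and press: do not lift the spring pin by its knob, and leave the tape roll, the small pot and the vial standing where they are.

Things in the scene. Friction and masses are not known exactly. Their poses are not given: they have to be found in the camera images.
- gauge: Fixed strap-cutting gauge on the bench. Grey base plate 10 mm thick, x -75 to 45, y -220 to 220 mm; origin on the bench under the guide rail's middle; y runs along the rail to the left, x away from the robot. Guide rail at x 0, 30 mm wide, top at z 18. At the left end a cutting block, 46 mm high, y 191 to 219. Two pillars 20 x 14 mm, 38 mm high, at x -58, y +-178 hold the index rod.
- push_face (a point): Middle of the right-hand (-y) end face of the sliding stop, the flat face to push. The stop is an aluminium block, 90 mm across the rail and 90 mm along it, top 56 mm above the bench; the face spans z 19 to 56, this point is at z 37.5 mm over the rail's middle. Axes as the gauge's. It weighs about 0.45 kg and slides with about 1 N of friction.
- stop (a joint): Position of the sliding stop along the rail, m: 0 at the right end, growing to the left (+y of the gauge), at most 0.288. Its centre lies at gauge y = -0.145 + value. It starts between 0 and 0.045, to the right of all grooves.
- index_rod: Fixed round steel rod, 12 mm in diameter, parallel to the rail on its near side, axis 28 mm above the bench at gauge x -58 mm. Origin on its axis at the middle groove, y along it. Three rounded grooves at y -55, 0 and +55 mm, 18 mm wide at the top. Its place along the gauge differs by up to 10 mm either way.
- groove_1 (a point): Middle of the first (right-hand) groove, on the rod's axis. The pin drops into it on the way; about 6 to 12 N of push carry the stop on out of it.
- groove_2 (a point): Middle of the middle groove, on the rod's axis, axes as the rod's: the target for the pin.
- groove_3 (a point): Middle of the third (left-hand) groove, on the rod's axis. Not to be reached.
- pin_ball (a point): Centre of the 10 mm ball at the foot of the upright spring pin, in a lug on the stop's near side, 58 mm to -x of the stop's middle and 45 mm to +y of push_face. It rides on the rod and drops 5 to 6 mm into a groove: over the last 5 mm or so before the groove's middle the spring pulls the stop in by itself and the push falls to nothing, then it rises to 6 to 12 N.
- index_pin (a joint): Height of the spring pin, m: 0 while it rides on the full rod, about -0.006 when it has dropped into a groove, above 0 when it is lifted. A spring of about 5 N presses it down. Its black knob, 16 mm in diameter, has its top 77 mm above the bench when riding.
- cap_top (a point): Middle of the top of the round black lock cap (32 mm in diameter) on top of the stop, 75 mm above the bench when up, 67 mm when down; on the stop 8 mm to +x of its middle, at its middle along the rail.
- lock_cap (a joint): How far the lock cap is pressed, m: 0 up (at the start), 0.008 fully down. It takes about 5 N to move and stays where it is left.
- tape_roll: Bystander: brown roll of tape lying flat, 66 mm in diameter, 25 mm high, on the far side of the gauge. Origin under its middle.
- powder_pot: Bystander: small white pot with white lid, 40 mm in diameter, 38 mm high, on the near side of the gauge. Origin under its middle.
- vial: Bystander: small white vial with grey cap, 28 mm in diameter, 35 mm high, on the near side of the gauge. Origin under its middle.

How it is judged:
By the outcome, as a careful person would: the job done as asked, in the order asked, and still so for the second after the job is handed in, with the robot touching nothing.
It also fails if it takes over 45 s, if anything falls off the work surface, if the arm or the gripper's body presses on something with over 40 N, if the wrist force passes 120 N, or if a joint passes its speed limit or range.

### The arm

A 6-joint arm with a two-finger parallel gripper is mounted at the origin on a cart in front of the work surface, level with it; the furniture and walls round the work are solid. World frame = base frame: x ahead of the robot, y to its left, z up, the work surface at z = 0. Lengths are in mm, angles in rad, forces in N, time in s.
With the tool pointing down it reaches from about 400 to 925 mm from the base axis. Payload 12.5 kg.
Tool frame: the origin (TCP) lies at the very end of the fingers, on their centre line; the grasp point (between the pads) lies 19 mm behind it; z points along the fingers, y is the line along which they close (so a half turn about z gives the same grasp; the last joint's range is limited). The gripper opens to 95 mm and grips with 3 to 60 N. Pads are 20 mm wide; open, the fingers measure 119 mm over their backs; the gripper's body (75 mm by 180 mm) begins 59 mm behind the grasp point.
Start: joints at [-1.27, 0.491, 1.559, -0, 1.092, -0.106], TCP at [247.319, -574.003, 214.661] pointing down, gripper open.
Joint ranges: [-3.1, 3.1], [-0.84, 2.19], [0.05, 2.79], [-1.13, 4.28], [0.06, 2.93], [-2.69, 2.69]. Speed limits (rad/s): [2.22, 2.22, 2.79, 3.14, 3.14, 3.14].

### API

Orientations are given as [roll, pitch, yaw] about the fixed x, y, z axes, in that order (R = Rz(yaw) Ry(pitch) Rx(roll)).
In Python, from cell import env, job, read_camera, camera_info gives the robot as it stands (env), with the cameras as plain functions and the job (job).
- The arm moves only by the shell command python3 steer.py, which reads ROWS from standard input. ROWS is 1 to 5 rows, one to a line, with the numbers parted by commas; each row has 5 numbers: dx, dy, dz in mm, then a turn about the tool's z in rad, then the opening from 0.0 (shut) to 1.0 (fully open); each row is the pose to reach, as a shift and turn from the pose commanded when the command began, along the tool's axes at that moment; what a row does not reach only later rows make up. A row lasts 1/12 s, in which the tool goes at most 41.7 mm and 0.125 rad, less where a joint would pass 70% of its speed; a pose out of reach is approached as far as the arm can. The fingers move at their own pace and stop on an object; the grip force is fixed at half the most. Time passes only in rows, so rows that do not move let the fingers close. It prints the time, the measured TCP pose, the force, the opening and the grip force at its end. Input that does not fit is refused with a message, and nothing moves.
- env.state(): the state, without advancing time (a new reading comes with each control period).
- read_camera(name): name is "side" or "top"; returns (picture, depth): 420x560x3 uint8, red, green, blue; 420x560 float32, mm along the optical axis (not along the pixel's ray), 0 where there is no reading.
- camera_info(name): a dict with "vertical_fov" (degrees; the focal length in pixels is half the picture's height over the tangent of half this angle, whatever the lens; pixels are square), "cx", "cy" (the principal point, pixels), "dist_coeffs" ([k1, k2, p1, p2, k3] as OpenCV has them; the pictures are not rectified), "origin" and "attitude" of the camera in the world. Camera axes: x right, y down, z forward; pixel columns grow to the right and rows downward; lengths in mm; the calibration is good to about 2 mm. A picture is of the moment at which its call begins. camera_info takes no time and is no camera call.
- job.job_done(): hands the job in; it is judged then, once.
The state is a dict: "t": time; "joints": joint angles; "qvel": joint speeds; "tau": joint torques, N m; "eef_pos": TCP position; "tcp_rot": TCP orientation; "ft_force": force on the tool from outside, world axes, zero at the start; "moment": the same for the moment, N m; "opening": opening from 0.0 (shut) to 1.0 (fully open); "grip_force": force on a finger pad.
Only numpy, scipy, OpenCV 4.12 (cv2) and the standard library are available. Lean on these libraries where they do the work, as an engineer would, in place of code of your own. Each camera call takes 0.05 s, during which the arm holds its last target. There are 200 camera calls.

## Working session

There is one attempt and no reset: what is moved stays moved. The work goes in short steps, Python scripts to look and compute and a shell command to move; the robot and the scene stay as the last step left them, time stands still between calls to the robot, and variables do not carry over. Pictures are saved under pics/ and viewed, at most 10 in all, crops included, and the job is handed in when it is done.

```bash
ls; mkdir -p pics
python3 - <<'E'
from cell import env, job, read_camera, camera_info
import cv2
for n in("top","side"):
    p,d=read_camera(n); cv2.imwrite(f"pics/{n}0.png",p[:,:,::-1]); print(n,camera_info(n),(d>0).mean())
print(env.state())
E
```

```text
cell.py
pics
steer.py
top {'vertical_fov': 43.7730184448674, 'cx': 276.7724308240363, 'cy': 215.12410980843342, 'dist_coeffs': array([-0.17276536,  0.        ,  0.        ,  0.        ,  0.        ]), 'origin': array([370.63263369,  -5.91229143, 963.0960077 ]), 'attitude': array([-2.96612314, -0.03876197, -1.58345393])} 0.9959013605442177
side {'vertical_fov': 53.49229019970101, 'cx': 283.6676793123969, 'cy': 205.76380291814576, 'dist_coeffs': array([-0.01285828,  0.        ,  0.        ,  0.        ,  0.        ]), 'origin': array([ 388.419476  , -793.92874521,  382.27016207]), 'attitude': array([-1.93542728,  0.02773318, -0.18451232])} 0.9960926870748299
{'t': 0.1, 'joints': array([-1.26959048e+00,  4.91522704e-01,  1.55935627e+00,  6.10323199e-06,
        1.09170446e+00, -1.05604642e-01]), 'qvel': array([-0.00030441, -0.00075856, -0.00180667,  0.00097886,  0.00156825,
       -0.00126537]), 'tau': array([ 3.22789863e-03, -6.13621616e+01, -2.58605146e+01,  6.94207102e-02,
        4.70197177e-02, -4.90980176e-05]), 'eef_pos': array([ 247.26140836, -573.79227573,  214.11673442]), 'tcp_rot': array([-3.14060796e+00, -1.09820115e-04,  4.06807616e-01]), 'ft_force': array([ 0.6185995 , -0.16724823, -0.46464673]), 'moment': array([-0.03627501, -0.00769464, -0.05202591]), 'grip_force': 0.0, 'opening': 1.0015417343501476}
```

View pics/top0.png

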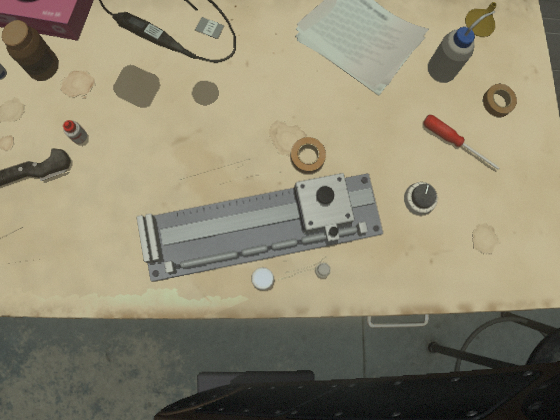

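View pics/side0.png

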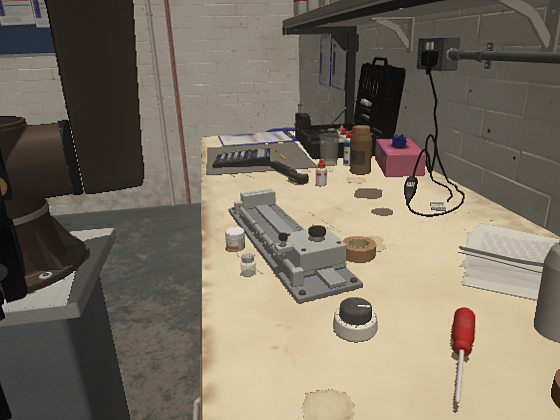

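The top view shows the gauge from (137,215) to (383,235), with the stop at about (325,203), cap (325,196) and knob (333,232). The rod runs from (170,268) to (362,228). The tape roll is at (308,154), the pot at (262,279), the vial at (323,270), and a dial timer at (421,198) sits right of the gauge.

```bash
cat > h.py <<'E'
from cell import env, job, read_camera, camera_info
import numpy as np, cv2
from scipy.spatial.transform import Rotation as Ro
def cam(n):
    c=camera_info(n); f=210/np.tan(np.radians(c["vertical_fov"]/2))
    K=np.array([[f,0,c["cx"]],[0,f,c["cy"]],[0,0,1]])
    return K,np.array(c["dist_coeffs"]),np.array(c["origin"]),Ro.from_euler("xyz",c["attitude"]).as_matrix()
def ray(n,uv,z):
    K,D,o,R=cam(n); u=cv2.undistortPoints(np.array(uv,float).reshape(-1,1,2),K,D).reshape(-1,2)
    v=np.c_[u,np.ones(len(u))]@R.T
    return o+v*((np.array(z)-o[2])/v[:,2])[:,None]
def cloud(n,d):
    K,D,o,R=cam(n); h,w=d.shape; g=np.stack(np.meshgrid(np.arange(w),np.arange(h)),-1).reshape(-1,1,2).astype(float)
    u=cv2.undistortPoints(g,K,D).reshape(-1,2)
    return ((np.c_[u,np.ones(len(u))]*d.reshape(-1,1))@R.T+o).reshape(h,w,3)
E
python3 - <<'E'
from h import *
p,d=read_camera("top")
c=cloud("top",d)
for u,v in [(325,183),(325,196),(333,232),(421,198),(308,143),(262,279),(323,270),(150,238),(200,225),(250,235),(240,150)]:
    print((u,v),c[v,u].round(1))
cv2.imwrite("pics/z.png",cv2.resize(p[165:295,130:390],None,fx=3,fy=3,interpolation=cv2.INTER_CUBIC)[:,:,::-1])
E
```

```text
(325, 183) [ 589.5 -130.6   54.5]
(325, 196) [ 561.7 -127.4   72.7]
(333, 232) [ 497.6 -139.2   75.2]
(421, 198) [ 565.  -312.    38.2]
(308, 143) [ 675.  -105.2   22.2]
(262, 279) [420.2 -16.4  36.4]
(323, 270) [ 434.9 -125.1   36.1]
(150, 238) [492.8 181.4  47.7]
(200, 225) [520.6  96.2  16.2]
(250, 235) [502.8   4.7   7. ]
(240, 150) [667.1  23.4   3.6]
```

View pics/z.png

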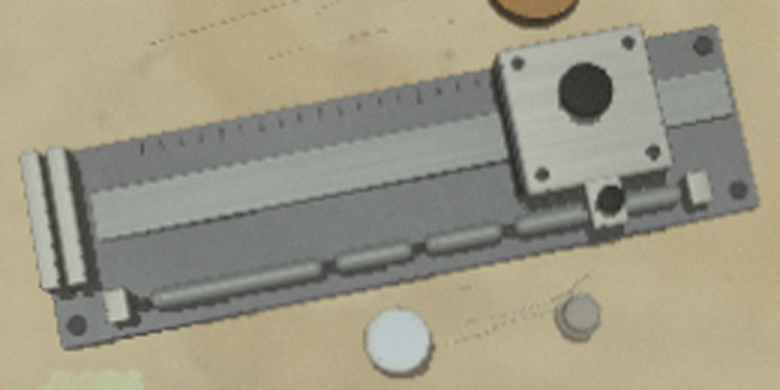

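The crop shows the grooves at zoomed pixels (507,228), (422,245) and (330,265), the pillars at (699,188) and (117,305), cap (586,90) and knob (611,199). The pin is still to the right of the first groove.

Run:
```python
from h import *
p,d=read_camera("top"); c=cloud("top",d)
q=lambda L:np.array(L)/3+[130-1/3,165-1/3]
P=ray("top",q([(699,188),(117,305)]),38); a=P[1,:2]-P[0,:2]; print("pillar dist",np.linalg.norm(a))
S=ray("top",q([(497,57),(641,28),(670,170),(528,196)]),56); print("stop",S.round(1))
G=ray("top",q([(507,228),(422,245),(330,265)]),[28]*3)
C=ray("top",q([(586,90)]),75); k=ray("top",q([(611,199)]),77)
# cap centroid by mask
m=(p.max(2)<60)&(c[:,:,2]>66); n,l,s,ce=cv2.connectedComponentsWithStats(m.astype('uint8'))
for i in range(1,n):
    if s[i,4]>40: print(s[i],ce[i],ray("top",[ce[i]],76).round(1))
# stop top by depth
m=abs(c[:,:,2]-55)<4; m[:165]=0;m[240:]=0;m[:,:290]=0;m[:,360:]=0
print("rect",cv2.minAreaRect(c[m][:,:2].astype('float32')), np.median(c[m][:,2]))
th=np.arctan2(a[1],a[0])-np.pi/2; print("yaw",th)
y=np.array([-np.sin(th),np.cos(th)]); x=np.array([np.cos(th),np.sin(th)])
O=P[:,:2].mean(0)+58*x; print("origin",O)
g=lambda A:np.c_[(A[:,:2]-O)@x,(A[:,:2]-O)@y].round(1)
print("S",g(S),"G",g(G),"C",g(C),"K",g(k))
m=(abs(c[:,:,0]-565)<60)&(abs(c[:,:,1]+312)<70)&(c[:,:,2]>12);print("timer",c[m].min(0),c[m].max(0), g(c[m]).min(0),g(c[m]).max(0))
```

```text
pillar dist 354.56753149971877
stop [[ 588.   -77.    56. ]
 [ 605.8 -164.3   56. ]
 [ 519.1 -178.5   56. ]
 [ 504.2  -93.7   56. ]]
[454  33  17  15  72] [459.95833333  42.26388889] [[ 868.1 -404.4   76. ]]
[ 15  35  33  33 375] [35.41333333 55.67466667] [[839.1 414.5  76. ]]
[317 187  17  17 197] [325.3857868  194.76142132] [[ 563.2 -127.7   76. ]]
[330 227   8   9  45] [333.88888889 230.82222222] [[ 499.5 -140.7   76. ]]
[  154   361   406    59 16596] [385.89961436 397.52904314] [[ 214.3 -222.4   76. ]]
rect ((543.3958129882812, -129.91119384765625), (116.61089324951172, 92.75936126708984), 11.01915168762207) 54.93469787951625
yaw 0.19172951628582946
origin [534.09411298 -14.21195327]
S [[  40.9  -71.9]
 [  41.8 -161. ]
 [ -46.  -158.4]
 [ -44.5  -72.3]] G [[-57.4 -59.2]
 [-57.4  -6.9]
 [-58.3  49.4]] C [[   7.4 -116.5]] K [[ -58.3 -116.3]]
timer [ 539.07039487 -350.68228892   12.2183984 ] [ 599.87425796 -289.22795413   42.39163787] [ -54.3 -337. ] [   8.2 -276.5]
```

```bash
cat >> h.py <<'E'
TH=0.1917; GO=np.array([534.1,-14.2])
GX=np.array([np.cos(TH),np.sin(TH)]); GY=np.array([-np.sin(TH),np.cos(TH)])
def to(gx,gy,z,yaw=TH+np.pi/2):
    s=env.state(); R=Ro.from_euler("xyz",s["tcp_rot"]).as_matrix(); p=s["eef_pos"]
    t=np.r_[GO+gx*GX+gy*GY,z]
    print("row",(R.T@(t-p)).round(1),"turn",round(-(yaw-s["tcp_rot"][2]),3),"gauge",((p[:2]-GO)@GX).round(1),((p[:2]-GO)@GY).round(1),p[2].round(1),"t",s["t"],"F",s["ft_force"].round(2))
E
echo '35,-17,0,-0.12,0
70,-34,0,-0.24,0
106,-50,0,-0.36,0
142,-66,0,-0.48,0
178,-82,0,-0.6,0' | python3 steer.py; python3 -c "
from h import *
to(0,-200,130)"
```

```text
t: 0.62
eef_pos: [379.2, -426.8, 214.6]
tcp_rot: [-3.142, -0.0, 1.012]
ft_force: [0.3, -0.9, 0.8]
opening: 0.704
grip_force: 0.0
row [285.7  49.1  84.6] turn -0.75 gauge -230.7 -375.5 214.6 t 0.6167 F [ 0.31 -0.9   0.77]
```

```bash
echo '40,7,5,-0.12,0
80,14,12,-0.24,0
120,21,22,-0.36,0
158,28,34,-0.48,0
196,34,46,-0.6,0' | python3 steer.py; python3 -c "
from h import *
to(0,-200,100)"
```

```text
t: 1.03
eef_pos: [513.1, -279.2, 168.3]
tcp_rot: [3.141, 0.0, 1.613]
ft_force: [0.7, -0.2, 0.3]
opening: 0.356
grip_force: 0.0
row [66.1 61.9 68.3] turn -0.15 gauge -71.1 -256.1 168.3 t 1.0333 F [ 0.74 -0.21  0.33]
```

```bash
echo '23,22,15,-0.08,0
45,42,32,-0.15,0
60,57,50,-0.15,0
66,62,65,-0.15,0
66,62,68,-0.15,0' | python3 steer.py; echo '0,0,0,0,0
0,0,0,0,0' | python3 steer.py; python3 -c "
from h import *
to(0,-195,34)"
```

```text
t: 1.45
eef_pos: [571.5, -210.5, 98.0]
tcp_rot: [-3.139, -0.002, 1.759]
ft_force: [-0.1, -0.4, -1.1]
opening: 0.023
grip_force: 0.0
t: 1.62
eef_pos: [571.2, -213.3, 101.1]
tcp_rot: [3.142, 0.0, 1.756]
ft_force: [-0.2, -0.1, -0.2]
opening: 0.008
grip_force: 0.0
row [ 7.5  1.4 67.1] turn -0.006 gauge -1.5 -202.5 101.1 t 1.6167 F [-0.22 -0.12 -0.17]
```

```bash
echo '0,1,20,-0.006,0
0,1,40,-0.006,0
3,1,58,-0.006,0
7,1,66,-0.006,0
9,1,66,-0.006,0' | python3 steer.py; echo '6,0,0,0,0
12,0,0,0,0
15,0,0,0,0
18,0,0,0,0
20,0,0,0,0' | python3 steer.py; python3 -c "
from h import *
to(0,-150,34)"
```

```text
t: 2.03
eef_pos: [569.9, -203.8, 34.0]
tcp_rot: [-3.14, -0.001, 1.762]
ft_force: [-0.2, 0.4, -0.3]
opening: 0.004
grip_force: 0.0
t: 2.45
eef_pos: [567.2, -183.7, 35.4]
tcp_rot: [3.141, 0.001, 1.763]
ft_force: [0.6, -2.1, 1.0]
opening: 0.009
grip_force: 1.0
row [22.7 -0.2  1.4] turn 0.001 gauge 0.2 -172.7 35.4 t 2.45 F [ 0.59 -2.08  1.03]
```

```bash
echo '5,0,0,0,0
10,0,0,0,0
15,0,0,0,0
20,0,0,0,0
25,0,0,0,0' | python3 steer.py;echo '4,0,0,0,0
8,0,0,0,0
12,0,0,0,0
15,0,0,0,0
18,0,0,0,0' | python3 steer.py; python3 -c "
from h import *
to(0,-62,34)"
for i in 1 2 ; do :; done
echo '2,0,0,0,0
4,0,0,0,0
6,0,0,0,0' | python3 steer.py; echo '2,0,0,0,0
4,0,0,0,0
6,0,0,0,0' | python3 steer.py; python3 -c "
from h import *
to(0,-62,34)"
```

```text
t: 2.87
eef_pos: [562.3, -159.0, 34.7]
tcp_rot: [3.141, 0.0, 1.763]
ft_force: [1.9, -2.6, 1.7]
opening: 0.004
grip_force: 1.3
t: 3.28
eef_pos: [558.7, -141.4, 34.6]
tcp_rot: [-3.142, 0.0, 1.763]
ft_force: [2.1, -2.5, 0.5]
opening: 0.002
grip_force: 1.2
row [67.6  0.1  0.6] turn 0.0 gauge -0.1 -129.6 34.6 t 3.2833 F [ 2.15 -2.52  0.54]
t: 3.53
eef_pos: [557.5, -135.7, 34.6]
tcp_rot: [-3.141, -0.0, 1.763]
ft_force: [0.7, -1.9, 0.9]
opening: 0.004
grip_force: 0.7
t: 3.78
eef_pos: [556.0, -129.6, 34.4]
tcp_rot: [-3.141, -0.001, 1.763]
ft_force: [0.6, 0.6, -0.3]
opening: 0.001
grip_force: 0.0
row [55.4  0.5  0.5] turn 0.0 gauge -0.4 -117.4 34.4 t 3.7833 F [ 0.59  0.64 -0.28]
```

```bash
for k in 1; do echo '1,0,0,0,0
2,0,0,0,0' | python3 steer.py; echo '1,0,0,0,0
2,0,0,0,0' | python3 steer.py;  echo '1,0,0,0,0
2,0,0,0,0' | python3 steer.py; done | grep -E "eef|force"
python3 - <<'E'
from h import *
to(0,-62,34)
p,d=read_camera("top"); cv2.imwrite("pics/g1.png",cv2.resize(p[165:295,130:390],None,fx=3,fy=3,interpolation=cv2.INTER_CUBIC)[:,:,::-1])
c=cloud("top",d)
m=(p.max(2)<60)&(c[:,:,2]>60); n,l,s,ce=cv2.connectedComponentsWithStats(m.astype('uint8'))
for i in range(1,n):
    if 30<s[i,4]<300: print(s[i],ce[i],((ray("top",[ce[i]],76)[0,:2]-GO)@GY).round(1))
E
```

```text
eef_pos: [555.9, -127.9, 34.5]
ft_force: [-0.8, -5.6, -2.0]
grip_force: 2.7
eef_pos: [555.8, -127.2, 34.6]
ft_force: [-1.2, -9.5, -2.2]
grip_force: 4.2
eef_pos: [555.3, -124.7, 34.6]
ft_force: [0.1, -5.1, -1.4]
grip_force: 2.6
row [50.5  0.2  0.5] turn 0.0 gauge -0.2 -112.5 34.6 t 4.2833 F [ 0.08 -5.14 -1.37]
[280 180   8  16  39] [283.74358974 189.02564103] -47.6
[501 323  11  56  85] [506.44705882 352.70588235] -373.4
```

View pics/g1.png

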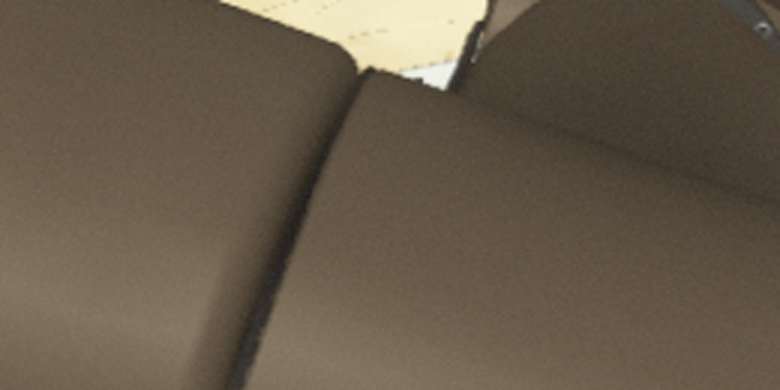

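The arm hides the gauge from above. The force log shows the pin in groove 1 with contact at TCP y ≈ -116.5, so the groove 2 drop-in should come at about -66.

```bash
(echo '2,0,0,0,0
4,0,0,0,0
6,0,0,0,0
8,0,0,0,0
10,0,0,0,0' | python3 steer.py;echo '3,0,0,0,0
6,0,0,0,0
9,0,0,0,0
12,0,0,0,0
15,0,0,0,0' | python3 steer.py;echo '3,0,0,0,0
6,0,0,0,0
9,0,0,0,0
11,0,0,0,0
12,0,0,0,0' | python3 steer.py)| grep -E "eef|ft_force"; python3 -c "
from h import *
to(0,-62,34)"
```

```text
eef_pos: [553.2, -114.0, 34.6]
ft_force: [-1.2, -1.8, -0.6]
eef_pos: [550.5, -99.2, 34.6]
ft_force: [-1.2, -2.4, -0.6]
eef_pos: [548.2, -87.4, 34.7]
ft_force: [-0.4, -2.2, -1.7]
row [12.5  0.1  0.7] turn 0.0 gauge -0.1 -74.5 34.7 t 5.5833 F [-0.39 -2.2  -1.71]
```

```bash
echo '1,0,0,0,0
2,0,0,0,0
3,0,0,0,0
4,0,0,0,0
4,0,0,0,0' | python3 steer.py| grep -E "eef|ft_force"; echo '0.5,0,0,0,0
1,0,0,0,0' | python3 steer.py| grep -E "eef|ft_force"; python3 -c "
from h import *
to(0,-62,34)"
```

```text
eef_pos: [547.5, -83.6, 34.7]
ft_force: [0.4, 0.3, 0.1]
eef_pos: [547.4, -82.9, 34.7]
ft_force: [-0.6, -1.7, 0.5]
row [8.  0.  0.7] turn 0.0 gauge -0.0 -70.0 34.7 t 6.1667 F [-0.59 -1.75  0.45]
```

```bash
echo '0.5,0,0,0,0
1,0,0,0,0' | python3 steer.py| grep -E "eef|ft_force"; echo '0.5,0,0,0,0
1,0,0,0,0' | python3 steer.py| grep -E "eef|ft_force"; python3 -c "
from h import *
to(0,-62,34)"
```

```text
eef_pos: [547.2, -81.8, 34.7]
ft_force: [-1.1, -0.2, 0.7]
eef_pos: [546.9, -80.8, 34.6]
ft_force: [-0.2, -0.6, 0.1]
row [5.8 0.1 0.6] turn 0.0 gauge -0.1 -67.8 34.6 t 6.5 F [-0.18 -0.58  0.12]
```

```bash
for i in 1; do echo '0.5,0,0,0,0
1,0,0,0,0' | python3 steer.py; echo '0.5,0,0,0,0
1,0,0,0,0' | python3 steer.py;echo '0.5,0,0,0,0
1,0,0,0,0' | python3 steer.py; done| grep -E "eef|ft_force"
python3 - <<'E'
from h import *
to(0,-62,34)
p,d=read_camera("side"); cv2.imwrite("pics/s2.png",cv2.resize(p[180:310,220:390],None,fx=4,fy=4,interpolation=cv2.INTER_CUBIC)[:,:,::-1])
E
```

```text
eef_pos: [546.7, -79.8, 34.6]
ft_force: [0.7, 0.2, -0.8]
eef_pos: [546.5, -78.9, 34.6]
ft_force: [-0.0, -0.1, -0.1]
eef_pos: [546.3, -77.9, 34.6]
ft_force: [0.2, -0.4, -0.5]
row [2.8 0.1 0.6] turn 0.0 gauge -0.1 -64.8 34.6 t 7.0 F [ 0.15 -0.41 -0.48]
```

View pics/s2.png

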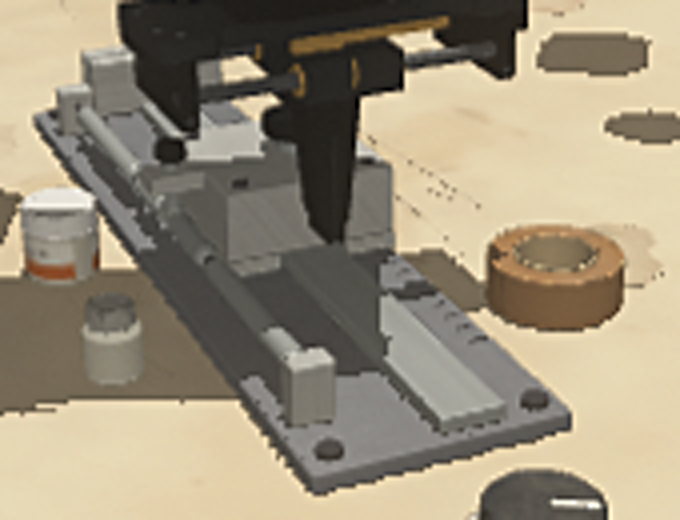

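The stop's end face is at zoomed pixel (310,210) and the pin knob at (170,150). The push has been near zero over the last ~4 mm, so the pin seems to have dropped. I'll feel for the rise at the groove's middle.

```bash
for i in 1; do echo '0.5,0,0,0,0
1,0,0,0,0
1,0,0,0,0' | python3 steer.py; echo '0.5,0,0,0,0
1,0,0,0,0
1,0,0,0,0' | python3 steer.py;echo '0.5,0,0,0,0
0.5,0,0,0,0' | python3 steer.py; done| grep -E "eef|ft_force"; python3 -c "
from h import *
to(0,-62,34)"
```

```text
eef_pos: [546.1, -76.9, 34.6]
ft_force: [0.8, 0.3, 0.3]
eef_pos: [545.9, -75.9, 34.6]
ft_force: [-0.2, -0.0, 1.1]
eef_pos: [545.8, -75.4, 34.6]
ft_force: [-0.2, 0.4, 0.5]
row [0.3 0.2 0.6] turn 0.0 gauge -0.2 -62.3 34.6 t 7.7167 F [-0.18  0.37  0.52]
```

```bash
echo '-5,0,0,0,0
-15,0,0,0,0
-35,0,-20,0,0
-70,0,-50,0,0
-105,0,-80,0,0' | python3 steer.py|grep eef; echo '-35,0,-15,0,0
-75,0,-20,0,0
-115,0,-20,0,0
-150,0,-20,0,0
-180,0,-20,0,0' | python3 steer.py |grep eef
python3 - <<'E'
from h import *
to(8,-6,100)
p,d=read_camera("top"); cv2.imwrite("pics/t3.png",cv2.resize(p[165:295,130:390],None,fx=3,fy=3,interpolation=cv2.INTER_CUBIC)[:,:,::-1])
c=cloud("top",d)
m=(p.max(2)<60)&(c[:,:,2]>60); n,l,s,ce=cv2.connectedComponentsWithStats(m.astype('uint8'))
for i in range(1,n):
    if 30<s[i,4]<300: A=ray("top",[ce[i]],75)[0,:2]-GO; print(s[i],ce[i],(A@GX).round(1),(A@GY).round(1))
E
```

```text
eef_pos: [564.4, -173.3, 109.5]
eef_pos: [598.7, -352.3, 129.1]
row [338.2   8.7  28.9] turn -0.001 gauge -1.0 -344.2 129.1 t 8.55 F [0.03 0.02 0.59]
[478  57  36  52 286] [493.98251748  82.58741259] 160.6 -491.0
[459 113  12  23  86] [465.18604651 124.13953488] 88.2 -406.3
```

View pics/t3.png

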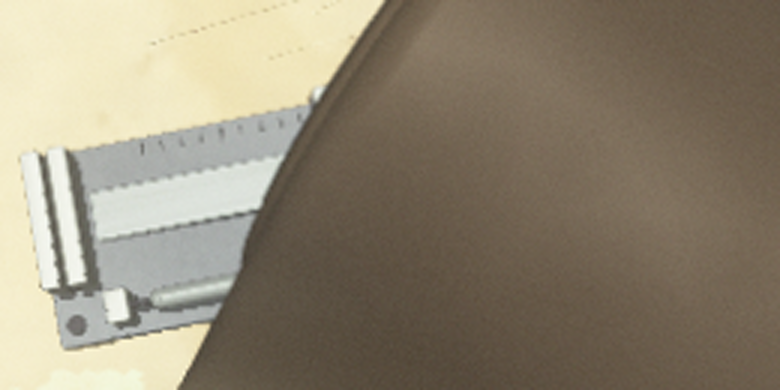

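The upper arm still covers the stop, with only its far-left corner visible near (315,95). I'll measure with the side camera instead.

Run:
```python
from h import *
p,d=read_camera("side"); c=cloud("side",d)
cv2.imwrite("pics/s4.png",cv2.resize(p[180:310,220:390],None,fx=4,fy=4,interpolation=cv2.INTER_CUBIC)[:,:,::-1])
gx=(c[...,:2]-GO)@GX; gy=(c[...,:2]-GO)@GY
for nm,x0,z0 in(("cap",8,60),("knob",-58,60)):
    m=(abs(gx-x0)<22)&(abs(gy+6)<40)&(c[...,2]>z0)&(c[...,2]<85)&(p.max(2)<70)
    if m.any(): print(nm,m.sum(),[np.percentile(v[m],[2,50,98]).round(1) for v in(gx,gy,c[...,2])])
m=(abs(gx)<50)&(abs(c[...,2]-37)<12)&(gy<-30)&(gy>-80); print("face",m.sum(),np.percentile(gy[m],[10,50,90]))
```

```text
cap 108 [array([-6.9,  4.7, 21. ]), array([-20.9, -14. ,   0.4]), array([66.4, 74.4, 76.5])]
knob 39 [array([-65.2, -59.3, -52.4]), array([-13.7,  -9.7,  -2.8]), array([62.2, 68. , 72.1])]
face 488 [-50.46328013 -48.9317327  -46.99109021]
```

View pics/s4.png

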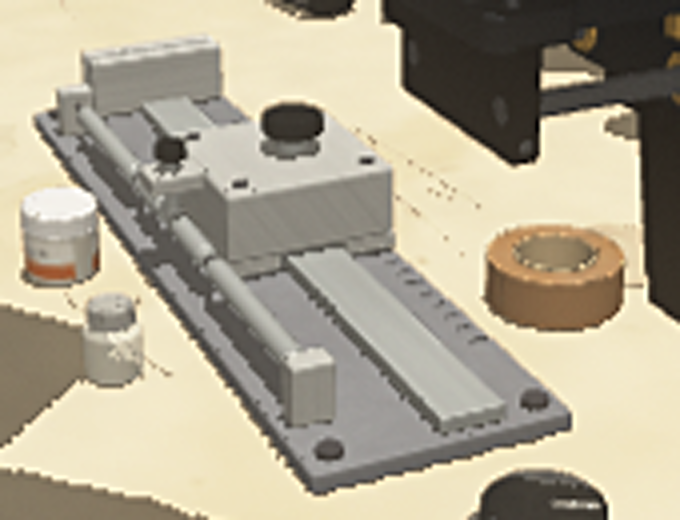

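The pin knob now sits at about 71 mm against the cap's 75, and the stop's face is at gauge y ≈ -49 to -51. So the pin is down in groove 2. Next is the cap.

```bash
echo '38,1,0,0,0
76,2,0,0,0
114,4,0,0,0
152,6,0,0,0
190,9,0,0,0' | python3 steer.py|grep eef; python3 -c "
from h import *
to(8,-6,95)"
```

```text
eef_pos: [570.5, -159.0, 128.9]
row [143.1  -0.2  33.9] turn -0.0 gauge 8.2 -149.1 128.9 t 9.0667 F [ 0.87 -0.89  0.89]
```

```bash
echo '38,0,0,0,0
76,0,5,0,0
110,0,15,0,0
135,0,25,0,0
148,0,34,0,0' | python3 steer.py|grep eef; echo '0,0,0,0,0
0,0,0,0,0
0,0,0,0,0' | python3 steer.py|grep eef; python3 -c "
from h import *
to(8,-6,80)"
```

```text
eef_pos: [542.3, -12.7, 94.6]
eef_pos: [543.9, -16.2, 95.1]
row [-2.1 -1.2 15.1] turn -0.0 gauge 9.2 -3.9 95.1 t 9.7333 F [ 0.39 -0.41 -1.15]
```

```bash
(echo '-1,-1,4,0,0
-2,-1,8,0,0
-2,-1,12,0,0
-2,-1,15,0,0
-2,-1,17,0,0' | python3 steer.py; echo '0,0,1,0,0
0,0,2,0,0
0,0,3,0,0
0,0,4,0,0' | python3 steer.py; echo '0,0,1,0,0
0,0,2,0,0
0,0,3,0,0
0,0,4,0,0' | python3 steer.py;echo '0,0,1,0,0
0,0,2,0,0
0,0,2,0,0' | python3 steer.py)|grep -E "eef|ft_f"
```

```text
eef_pos: [542.6, -17.6, 77.3]
ft_force: [0.1, -0.2, -0.8]
eef_pos: [542.8, -17.3, 74.1]
ft_force: [-2.2, -1.1, 4.5]
eef_pos: [542.7, -17.3, 69.9]
ft_force: [-1.1, -0.9, 6.0]
eef_pos: [542.7, -17.3, 67.6]
ft_force: [0.4, -0.1, 2.0]
```

```bash
(echo '0,0,0.5,0,0
0,0,1,0,0
0,0,1,0,0' | python3 steer.py; echo '0,0,0.5,0,0
0,0,1,0,0
0,0,1,0,0' | python3 steer.py)|grep -E "eef|ft_f"
```

```text
eef_pos: [542.8, -17.3, 67.2]
ft_force: [-2.8, -0.2, 9.4]
eef_pos: [542.9, -17.3, 67.1]
ft_force: [-5.8, 0.6, 21.1]
```

The cap is at its stop: z 67.1 with the force up at 21 N. I'll lift straight off and check.

```bash
echo '0,0,-3,0,0
0,0,-10,0,0
0,0,-25,0,0
0,0,-45,0,0
0,0,-65,0,0' | python3 steer.py|grep -E "eef|ft_f"; echo '-35,0,-10,0,0
-75,0,-15,0,0
-115,0,-15,0,0
-155,0,-15,0,0
-195,0,-15,0,0' | python3 steer.py |grep eef;  echo '-40,0,0,0,0
-80,0,0,0,0
-120,0,0,0,0
-130,0,0,0,0
-130,0,0,0,0' | python3 steer.py |grep eef
python3 - <<'E'
from h import *
p,d=read_camera("side"); c=cloud("side",d)
cv2.imwrite("pics/s5.png",cv2.resize(p[180:310,220:390],None,fx=4,fy=4,interpolation=cv2.INTER_CUBIC)[:,:,::-1])
gx=(c[...,:2]-GO)@GX; gy=(c[...,:2]-GO)@GY
for nm,x0,z0 in(("cap",8,60),("knob",-58,60)):
    m=(abs(gx-x0)<22)&(abs(gy+6)<40)&(c[...,2]>z0)&(c[...,2]<85)&(p.max(2)<70)
    if m.any(): print(nm,m.sum(),[np.percentile(v[m],[2,50,98]).round(1) for v in(gx,gy,c[...,2])])
m=(abs(gx)<50)&(abs(c[...,2]-37)<12)&(gy<-30)&(gy>-80); print("face",m.sum(),np.percentile(gy[m],[10,50,90]))
E
```

```text
eef_pos: [542.4, -17.2, 131.3]
ft_force: [-0.3, 0.7, -0.2]
eef_pos: [580.0, -210.5, 146.2]
eef_pos: [604.4, -339.0, 145.1]
cap 103 [array([-6.9,  5.4, 20.5]), array([-21.4, -13.6,   2.6]), array([60.2, 66.9, 68.5])]
knob 39 [array([-65.2, -59.7, -52.9]), array([-12.4, -10. ,  -4.1]), array([62.3, 67.8, 72.2])]
face 496 [-50.50147584 -48.94648883 -47.22714211]
```

View pics/s5.png

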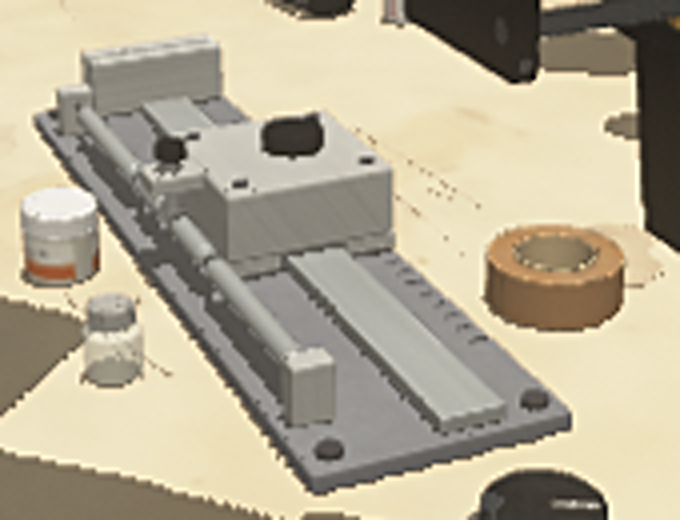

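The cap at (292,135) is 8 mm lower, the stop hasn't moved, and the tape roll, pot and vial are still standing in place.

```bash
python3 -c "
from cell import env, job, read_camera, camera_info
print(job.job_done())"
```

```text
the job is handed in; nothing more can be done
None
```

The job is handed in: camera and force readings show the stop's pin in the middle groove and the lock cap fully down, with the hand clear and the tape roll, pot and vial where they were; the judge's result wasn't shown.

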